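Release the brace billet from the flattening press and draw it out slantwise

ROBOT

A 6-joint arm with a two-finger parallel gripper is mounted at the origin on a cart in front of the work surface, level with it; the furniture and walls round the work are solid. World frame = base frame: x ahead of the robot, y to its left, z up, the work surface at z = 0. Lengths are in mm, angles in rad, forces in N, time in s.
With the tool pointing down it reaches from about 300 to 775 mm from the base axis. Payload 14.6 kg.
Tool frame: the origin (TCP) lies at the very end of the fingers, on their centre line; the grasp point (between the pads) lies 19 mm behind it; z points along the fingers, y is the direction in which the jaws open and shut (so a half turn about z gives the same grasp; the last joint's range is limited). The gripper opens to 94 mm and grips with 3 to 60 N. Pads are 16 mm wide; open, the fingers measure 119 mm over their backs; the gripper's body (75 mm by 177 mm) begins 78 mm behind the grasp point.
Start: joints at [-1.23, 0.3, 1.521, -0, 1.321, -0.067], TCP at [218.117, -504.89, 205.446] pointing down, gripper open.
Joint ranges: [-3.03, 3.03], [-0.79, 2.21], [0.23, 2.52], [-1.04, 4.18], [0, 3.07], [-2.55, 2.55]. Speed limits (rad/s): [2.22, 2.22, 2.57, 3.14, 3.14, 3.14].

INTERFACE

Orientations are given as [roll, pitch, yaw] about the fixed x, y, z axes, in that order (R = Rz(yaw) Ry(pitch) Rx(roll)).
In Python, from cell import manip gives the robot as it stands.
- The arm moves only by the shell command python3 -m pendant 'ROWS' [FORCE]. ROWS is JSON, a list of rows, each an object with "claw": the finger opening in m, from 0 to 0.094; "delta_pos": the shift along the tool's x, y, z in m, a list of three; "rotation": the turn, a rotation vector about the tool's x, y, z in rad, a list of three. A call has 1 to 10 rows; each row is the pose to reach, as a shift and turn from the pose measured when the call began, along the tool's axes at that moment; what a row does not reach only later rows make up. A row lasts 1/8 s, in which the tool goes at most 62.5 mm and 10.7 degrees, less where a joint would pass 70% of its speed; a pose out of reach is approached as far as the arm can. A call with a gripper value outside its range is refused whole. The fingers move at their own pace and stop on an object; FORCE is the grip in N (left out, the last holds). Time passes only in rows, so rows that repeat a pose let the fingers close. It gives the time, the measured TCP pose, the force and the opening at its end, in the units of the state.
- manip.read_state(): the state, without advancing time (a new reading comes with each control period).
- manip.camera(name): name is "side" or "top"; returns the picture (480x640x3 uint8, red, green, blue); there is no depth.
- manip.camera_model(name): a dict with "fx", "fy", "cx", "cy" (pixels), "cam_to_world" (4x4, takes a point from camera to world coordinates). Camera axes: x right, y up, looking along -z (the intrinsics and any distortion apply to the point x, -y, -z); pixel columns grow to the right and rows downward; lengths in mm; the calibration is good to about 2 mm. A picture is of the moment at which its call begins. camera_model takes no time and is no camera call.
- manip.sign_off(): hands the job in, once; it reports no verdict.
The state is a dict: "clock": time; "joints": joint angles; "qd": joint speeds; "effort": joint torques, N m; "eef_pos": TCP position; "eef_rot": TCP orientation; "wrist_force": force on the tool from outside, world axes, zero at the start; "moment": the same for the moment, N m; "finger_gap": finger opening in mm.
Only numpy, scipy, OpenCV 4.12 (cv2) and the standard library are available. Lean on these libraries where they do the work, as an engineer would, in place of code of your own. Each camera call takes 0.05 s, during which the arm holds its last target.

TASK

Take the spruce brace billet out of the wooden flattening press to inspect it. First push the sprung presser lever down by its steel thumb plate until it clicks and stays down by itself, so the foot is off the billet; then, without forcing the billet against the deck, lift its open end, draw it slantwise out from under the deck and finish while still holding it in the gripper, level and steady, about 15 cm above the press. Leave the lever latched and do not disturb the try square, the block plane or the canister.

Things in the scene. Friction and masses are not known exactly. Their poses are not given: they have to be found in the camera images.
- press: Wooden flattening press, screwed down; a trough along its own y axis. Origin: centre of its underside on the bench, z up. Base 136 x 390 mm (x, y). Cork bed 10 mm above the bench, 116 mm wide inside (x -58 to 58), y -159 to 159 mm. Side walls 10 mm thick and the end stop at the +y end have their tops 44 mm above the bench. The -y end is closed and decked over (see deck).
- deck: The press's fixed plywood deck. Origin: middle of the lower edge of its front, at press point (0, -65, 52) mm; axes as the press. It covers the trough from here to the closed end, press y = -169 mm; underside 52, top 60 mm above the bench, so 42 mm of room over the bed. A notch 30 mm wide runs 40 mm into its front for the foot. The open top is thus 224 mm long, shorter than the billet.
- lever (a joint): Sprung presser lever, hinged along the press's x at press point (0, -142, 72) mm in a bracket on the deck. About 0 rad with its foot on the billet; grows as the thumb plate is pushed down. A spring returns it to 0 until about 0.36, where a ball plunger snaps over a pin on it; the hard stop is at 0.50, and let go it rests latched at 0.40 to 0.45. Pushing takes 3 to 12 N on the plate.
- lever_foot (a point): Middle of the underside of the lever's rubber foot, 19 mm across. It stands on the billet at press point (0, -90, 32) mm and rises about 26 mm, to about (0, -78, 58) mm, when the lever is latched; the bent lever arm then reaches about 100 mm above the bench near press y = -100 mm.
- lever_plate (a point): Middle of the top face of the lever's ribbed steel thumb plate (40 mm along the press's x, 36 mm long), outside the closed -y end. In the press's frame about (0, -219, 112) mm with the lever up, plate sloping 0.2 rad, (0, -228, 70) mm at the hard stop and about (0, -228, 76) mm when let go latched. Only the bench is below it. Push it from above.
- billet_center (a point): Centre (half-way up) of the spruce brace billet, a plain straight light-wood bar 36 x 300 x 22 mm (its own x, y, z), 0.18 to 0.33 kg. It lies flat on the bed, its y axis within 0.03 rad of the press's y, its -y end 75 to 95 mm in under the deck. Grip it across its 36 mm width near the middle, from above; at least 32 mm of room to the walls on either side.
- billet_open_end (a point): Middle of the billet's +y end face, the end that lies in the open part of the trough, near the end stop (billet point (0, 150, 0) mm from its centre).
- billet_deck_end (a point): Middle of the billet's -y end face, the end tucked under the deck (billet point (0, -150, 0) mm from its centre).
- try_square: Try square, 180 x 115 x 16 mm, loose, lying on the bench on the near side of the press, to the right; bystander. Origin under its centre.
- block_plane: Small block plane, 44 x 155 x 56 mm, loose, on the bench to the left; bystander. Origin under its centre.
- canister: Spun steel canister, 62 mm across, 115 mm tall, loose, standing behind the press; bystander. Origin under its centre.
- lamp_shade (a point): Middle of the shade of the lamp that hangs over the bench to the left of the press (fixed to the shelf); the shade is about 115 mm across, its underside about 400 mm above the bench. An obstacle for the arm: keep wrist and forearm clear of it.

How it is judged:
By the outcome, as a careful person would: the job done as asked, in the order asked, and still so for the second after the job is handed in, while the arm keeps its last pose, push and grip.
It also fails if it takes over 54 s, if anything falls off the work surface, if the arm or the gripper's body presses on something with over 40 N, if the wrist force passes 120 N, or if a joint passes its speed limit or range.

## Working session

There is one attempt and no reset: what is moved stays moved. The work goes in short steps, Python scripts to look and compute and a shell command to move; the robot and the scene stay as the last step left them, time stands still between calls to the robot, and variables do not carry over. Pictures are saved under pics/ and viewed, and the job is handed in when it is done.

```bash
ls; mkdir -p pics; python3 - <<'E'
from cell import manip
import cv2
for n in("top","side"):
    im=manip.camera(n); cv2.imwrite(f"pics/{n}0.png",im[:,:,::-1]); print(manip.camera_model(n))
print(manip.read_state())
E
```

```text
pics
{'fx': 569.3965913017489, 'fy': 569.3965913017489, 'cx': 326.7836976752544, 'cy': 251.10866109982533, 'cam_to_world': array([[-2.85656295e-02,  9.84816917e-01, -1.71229799e-01,
         2.58830582e+02],
       [-9.99583249e-01, -2.88566097e-02,  7.89858708e-04,
         4.36772375e+01],
       [-4.16324527e-03,  1.71181002e-01,  9.85230801e-01,
         1.70259534e+03],
       [ 0.00000000e+00,  0.00000000e+00,  0.00000000e+00,
         1.00000000e+00]])}
{'fx': 481.4544889172249, 'fy': 481.4544889172249, 'cx': 324.046811180958, 'cy': 236.89113096075351, 'cam_to_world': array([[-9.63355598e-01,  1.73920673e-01, -2.04199881e-01,
         2.63335483e+02],
       [-2.67516638e-01, -5.67602791e-01,  7.78628229e-01,
         9.48079230e+02],
       [ 1.95151233e-02,  8.04722729e-01,  5.93330000e-01,
         9.56797564e+02],
       [ 0.00000000e+00,  0.00000000e+00,  0.00000000e+00,
         1.00000000e+00]])}
{'clock': 0.1, 'joints': array([-1.22963048e+00,  3.00413176e-01,  1.52149835e+00, -9.55856156e-06,
        1.32069680e+00, -6.66027585e-02]), 'qd': array([ 2.37052513e-03, -1.88551786e-03, -2.88331923e-03,  7.38836779e-05,
       -3.29269628e-04, -9.77260276e-04]), 'effort': array([ 3.93862929e-04, -5.32645583e+01, -3.53285551e+01,  7.09389593e-02,
        2.34849192e-02, -7.06622336e-05]), 'eef_pos': array([ 218.02661075, -504.69300896,  204.9530998 ]), 'eef_rot': array([-3.14057862e+00, -5.83580755e-05,  4.07770950e-01]), 'wrist_force': array([ 0.09489983, -0.20178584,  0.23462379]), 'moment': array([ 0.05306114, -0.00186013,  0.01178423]), 'finger_gap': 93.92591330240153}
```

View pics/top0.png

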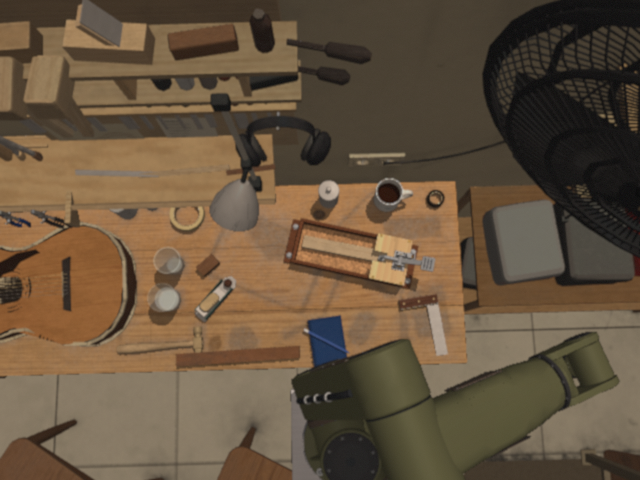

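View pics/side0.png

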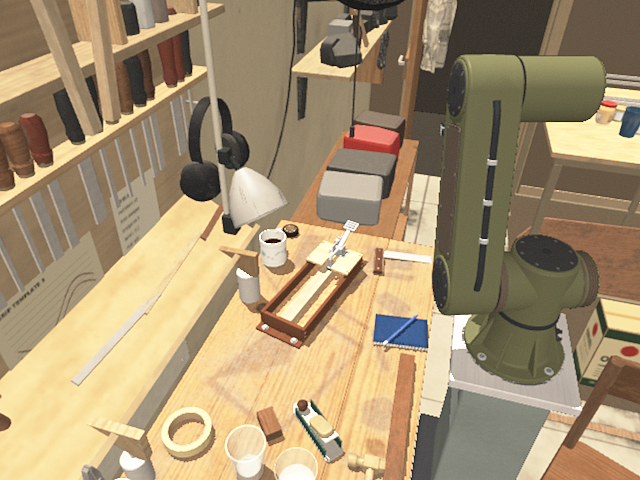

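The press lies about (350,253) in the top view, with the thumb plate at (427,263), the square right/near and the canister at (328,190). I'll enlarge both views for corner picking.

```bash
python3 - <<'E'
import cv2
a=cv2.imread("pics/top0.png")[205:305,275:445]; cv2.imwrite("pics/top0c.png",cv2.resize(a,None,fx=4.7,fy=4.7,interpolation=cv2.INTER_CUBIC))
a=cv2.imread("pics/side0.png")[215:350,230:390]; cv2.imwrite("pics/side0c.png",cv2.resize(a,None,fx=4.4,fy=4.4,interpolation=cv2.INTER_CUBIC))
E
```

```text
(no output)
```

View pics/top0c.png

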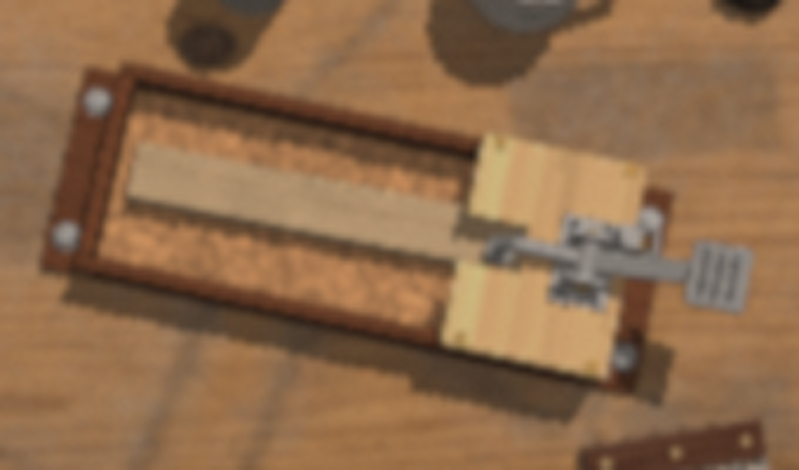

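View pics/side0c.png

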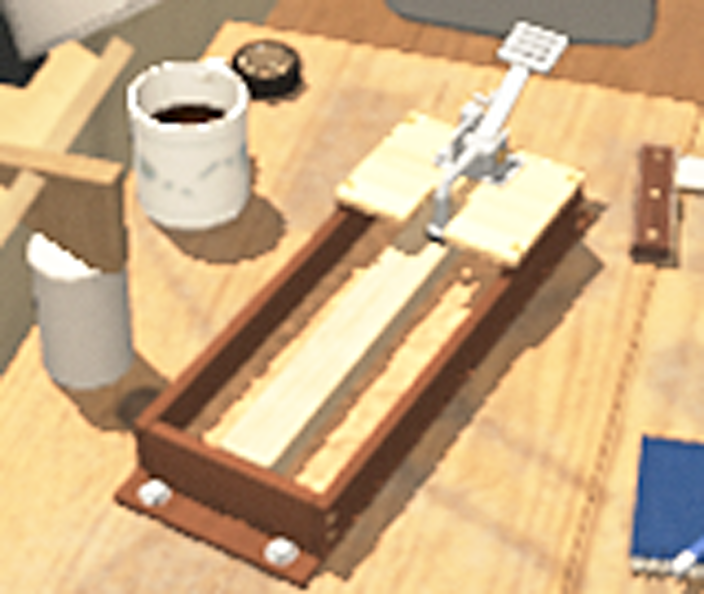

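```bash
cat > h.py <<'E'
import numpy as np
from cell import manip
from scipy.optimize import least_squares
M={n:manip.camera_model(n) for n in("top","side")}
def proj(n,P):
    m=M[n];T=np.linalg.inv(m["cam_to_world"]);p=np.asarray(P,float)@T[:3,:3].T+T[:3,3]
    return np.stack([m["cx"]+m["fx"]*p[...,0]/-p[...,2], m["cy"]-m["fy"]*p[...,1]/-p[...,2]],-1)
def ray(n,uv,z):
    m=M[n];d=np.array([(uv[0]-m["cx"])/m["fx"],-(uv[1]-m["cy"])/m["fy"],-1]);C=np.array(m["cam_to_world"])
    d=C[:3,:3]@d;o=C[:3,3];return o+d*(z-o[2])/d[2]
def W(pose,P):
    x,y,a=pose;P=np.atleast_2d(P).astype(float);c,s=np.cos(a),np.sin(a)
    return np.c_[x+c*P[:,0]-s*P[:,1],y+s*P[:,0]+c*P[:,1],P[:,2]]
def tc(u,v,s=4.7,ox=275,oy=205): return np.array([(u+.5)/s-.5+ox,(v+.5)/s-.5+oy])
def sc(u,v): return tc(u,v,4.4,230,215)
E
cat > fit.py <<'E'
from h import *
obs=[("top",tc(485,133),(68,-65,60)),("top",tc(443,345),(-68,-65,60)),("top",tc(648,165),(68,-169,60)),("top",tc(610,378),(-68,-169,60)),
("top",tc(718,276),(0,-219,112)),("top",tc(122,66),(68,169,44)),("top",tc(88,68),(68,195,10)),("top",tc(42,270),(-68,195,10)),("top",tc(672,190),(68,-195,10)),("top",tc(635,388),(-68,-195,10)),
("side",sc(337,188),(68,-65,60)),("side",sc(513,258),(-68,-65,60)),("side",sc(415,110),(68,-169,60)),("side",sc(583,176),(-68,-169,60)),("side",sc(138,425),(68,169,44)),("side",sc(330,503),(-68,169,44)),("side",sc(533,46),(0,-219,112))]
def res(q,full=False):
    r=[proj(n,W(q[:3],P)[0]+(np.r_[q[3:5],0] if n=="side" else 0))-uv for n,uv,P in obs]
    return np.array(r) if full else np.ravel(r)
f=lambda q:np.r_[res(q),q[3:]/3]
s=least_squares(f,[400,0,0,0,0],loss="soft_l1");print(s.x);print(np.round(res(s.x,True),1))
q=s.x[:3];np.save("press.npy",q)
# billet
b=[("top",tc(140,145),32),("top",tc(130,205),32),("top",tc(460,200),32),("top",tc(450,258),32),("side",sc(205,435),32),("side",sc(272,468),32),("side",sc(440,250),32)]
c,sn=np.cos(q[2]),np.sin(q[2]);R=np.array([[c,-sn],[sn,c]])
for n,uv,z in b:
    w=ray(n,uv,z); w2=w[:2]-(s.x[3:] if n=="side" else 0); print(n,w.round(1),"press",(R.T@(w2-q[:2])).round(1))
E
python3 fit.py
```

```text
[ 5.43709650e+02 -3.01763845e+01 -2.36887094e-01  3.03408762e-01
 -2.13193886e+00]
[[ 0.  -0.1]
 [-0.  -0.3]
 [ 0.1  0.2]
 [-0.3  0. ]
 [ 0.9 -0.2]
 [-0.1 -0.6]
 [-0.7 -0.2]
 [-0.7  0. ]
 [ 1.1 -0.2]
 [ 0.7  1.6]
 [-0.2  0.7]
 [ 0.8  0. ]
 [-0.8  0.3]
 [ 0.5 -0.9]
 [-0.5 -0.3]
 [ 0.2  1.4]
 [-0.  -0.4]]
top [598.7 108.   32. ] press [ 21.  147.2]
top [560.  115.1  32. ] press [-18.2 145.1]
top [557.1 -94.1  32. ] press [ 28.1 -59. ]
top [520.1 -86.3  32. ] press [ -9.8 -60.1]
side [611.5 101.9  32. ] press [ 34.1 146.3]
side [564.1 116.1  32. ] press [-15.3 149. ]
side [ 519.9 -104.8   32. ] press [ -6.4 -76.2]
```

```bash
python3 - <<'E'
from h import *
import cv2
q=np.load("press.npy")
im=cv2.imread("pics/top0.png")
for n,uv,z in[("top",(328.5,188),115),("top",(232,205),430),("side",(248,297),0)]: 
    w=ray(n,uv,z);c,s=np.cos(q[2]),np.sin(q[2]);d=w[:2]-q[:2];print(n,w.round(),"press",(c*d[0]+s*d[1]).round(),(-s*d[0]+c*d[1]).round())
for P in[(0,-219,112),(0,-221,130),(0,-228,70),(0,0,32),(5,12,14)]:print(P,W(q,P).round(1))
st=manip.read_state();print(st["eef_pos"],st["eef_rot"])
a=cv2.imread("pics/top0.png")[160:240,280:380]; cv2.imwrite("pics/can.png",cv2.resize(a,None,fx=6,fy=6,interpolation=cv2.INTER_CUBIC))
E
```

```text
top [719.  32. 115.] press 156.0 102.0
top [594. 258. 430.] press -19.0 292.0
side [723.  34.   0.] press 159.0 105.0
(0, -219, 112) [[ 492.3 -243.1  112. ]]
(0, -221, 130) [[ 491.8 -245.   130. ]]
(0, -228, 70) [[ 490.2 -251.8   70. ]]
(0, 0, 32) [[543.7 -30.2  32. ]]
(5, 12, 14) [[551.4 -19.7  14. ]]
[ 218.02661075 -504.69300896  204.9530998 ] [-3.14057862e+00 -5.83580755e-05  4.07770950e-01]
```

View pics/can.png

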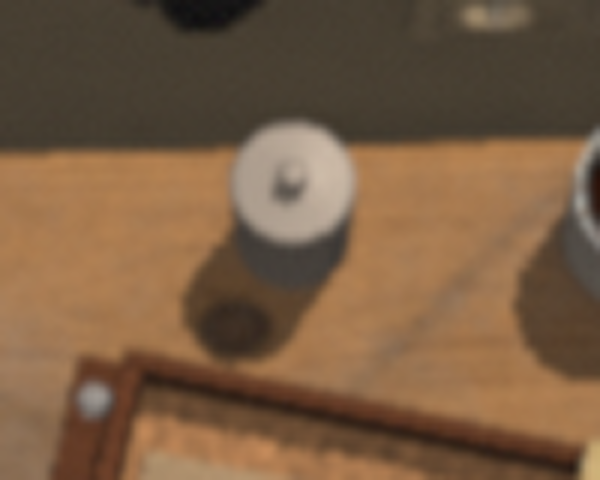

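```bash
cat >> h.py <<'E'
from scipy.spatial.transform import Rotation as Ro
def rel(pos,yaw,pitch_tool=0.,st=None):
    """world target -> tool-frame delta (m), rotvec; pitch_tool: turn about tool y after down/yaw"""
    st=st or manip.read_state()
    R0=Ro.from_euler("xyz",st["eef_rot"]);Rt=Ro.from_euler("xyz",[np.pi,0,yaw])*Ro.from_rotvec([0,pitch_tool,0])
    return (R0.inv().apply(np.asarray(pos)-st["eef_pos"])/1000).round(4),(R0.inv()*Rt).as_rotvec().round(4)
E
python3 -c "
from h import *
print(rel((491.5,-246,145),1.334))"
```

```text
(array([ 0.3536, -0.129 ,  0.0601]), array([-9.000e-04, -5.000e-04, -9.262e-01]))
```

```bash
python3 -m pendant '[{"claw":0.0,"delta_pos":[0.05,-0.018,0.0],"rotation":[0,0,-0.13]},{"claw":0.0,"delta_pos":[0.1,-0.036,0.0],"rotation":[0,0,-0.27]},{"claw":0.0,"delta_pos":[0.15,-0.055,0.0],"rotation":[0,0,-0.4]},{"claw":0.0,"delta_pos":[0.2,-0.073,0.01],"rotation":[0,0,-0.53]},{"claw":0.0,"delta_pos":[0.25,-0.091,0.02],"rotation":[0,0,-0.67]},{"claw":0.0,"delta_pos":[0.3,-0.11,0.035],"rotation":[0,0,-0.8]},{"claw":0.0,"delta_pos":[0.34,-0.124,0.05],"rotation":[0,0,-0.926]},{"claw":0.0,"delta_pos":[0.3536,-0.129,0.06],"rotation":[0,0,-0.926]},{"claw":0.0,"delta_pos":[0.3536,-0.129,0.06],"rotation":[0,0,-0.926]}]' 30
python3 - <<'E'
from h import *
import cv2
for n in("top","side"):cv2.imwrite(f"pics/{n}1.png",manip.camera(n)[:,:,::-1])
a=cv2.imread("pics/side1.png")[150:350,230:430]; cv2.imwrite("pics/side1c.png",cv2.resize(a,None,fx=3,fy=3,interpolation=cv2.INTER_CUBIC))
st=manip.read_state();print(st)
q=np.load("press.npy")
for P in[(0,-221,105),(0,-225,85),(0,-227,70),(0,-227.5,67)]:print(rel(W(q,P)[0],1.334))
E
```

```text
clock: 1.23
eef_pos: [491.2, -245.7, 144.3]
eef_rot: [-3.139, -0.001, 1.333]
wrist_force: [-0.3, -0.2, -0.1]
finger_gap: 7.3
{'clock': 1.325, 'joints': array([-5.32925572e-01,  3.54997616e-01,  1.59306962e+00,  5.01738102e-04,
        1.19418396e+00, -2.93924988e-01]), 'qd': array([-0.01013107, -0.00914731, -0.00193822,  0.00080116, -0.00138088,
       -0.00447993]), 'effort': array([ 1.12554777e+00, -5.34009826e+01, -3.30093169e+01,  9.44490731e-02,
        1.55298103e-02,  5.13710710e-02]), 'eef_pos': array([ 490.86338118, -246.89827446,  145.43929036]), 'eef_rot': array([-3.14109744e+00, -6.37249115e-04,  1.33161091e+00]), 'wrist_force': array([ 0.6269403 , -1.0738454 ,  0.03307202]), 'moment': array([-0.06474142, -0.07433621, -0.0144109 ]), 'finger_gap': 1.4828118564208361}
(array([0.002 , 0.0005, 0.0404]), array([-0.0005, -0.0006, -0.0024]))
(array([-0.002 ,  0.0005,  0.0604]), array([-0.0005, -0.0006, -0.0024]))
(array([-0.004 ,  0.0006,  0.0754]), array([-0.0005, -0.0006, -0.0024]))
(array([-0.0045,  0.0006,  0.0784]), array([-0.0005, -0.0006, -0.0024]))
```

View pics/side1c.png

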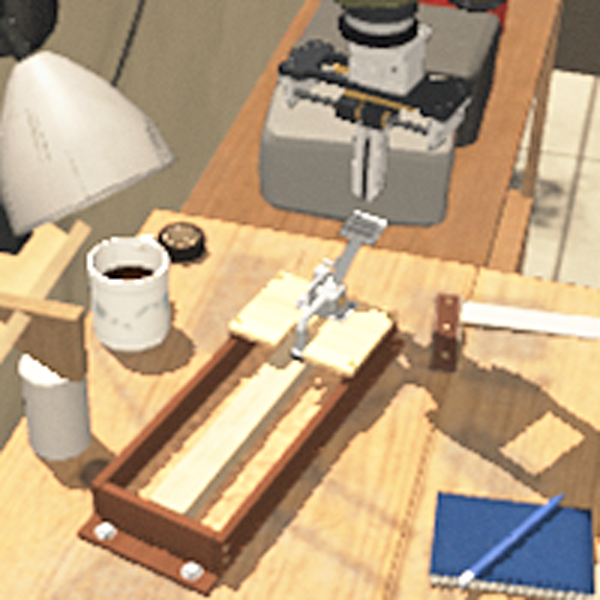

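View pics/top1.png

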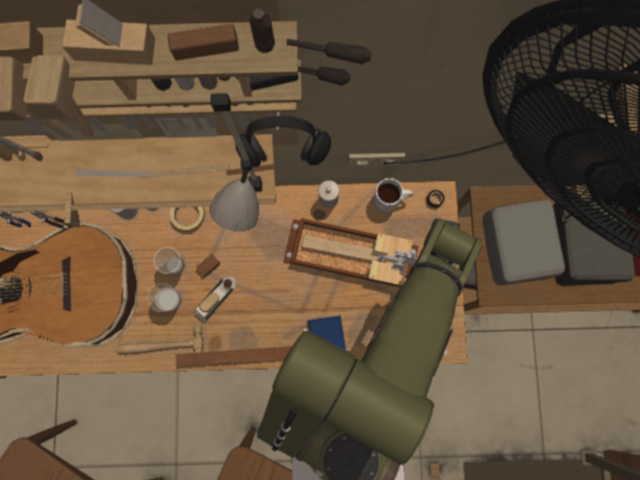

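The tip is right above the plate (side crop: fingertip (370,198), plate (362,228)). I'll push down.

```bash
python3 -m pendant '[{"claw":0.0,"delta_pos":[0.002,0.0005,0.025],"rotation":[0,0,-0.002]},{"claw":0.0,"delta_pos":[0.002,0.0005,0.036],"rotation":[0,0,-0.002]},{"claw":0.0,"delta_pos":[0.001,0.0005,0.044],"rotation":[0,0,-0.002]},{"claw":0.0,"delta_pos":[0.0,0.0005,0.051],"rotation":[0,0,-0.002]},{"claw":0.0,"delta_pos":[-0.001,0.0005,0.058],"rotation":[0,0,-0.002]},{"claw":0.0,"delta_pos":[-0.003,0.0005,0.064],"rotation":[0,0,-0.002]},{"claw":0.0,"delta_pos":[-0.004,0.0005,0.069],"rotation":[0,0,-0.002]},{"claw":0.0,"delta_pos":[-0.004,0.0005,0.072],"rotation":[0,0,-0.002]},{"claw":0.0,"delta_pos":[-0.004,0.0005,0.072],"rotation":[0,0,-0.002]}]' 30
python3 -c "
from h import *
print(manip.read_state())"
```

```text
clock: 2.45
eef_pos: [490.7, -251.5, 74.1]
eef_rot: [3.141, 0.0, 1.333]
wrist_force: [-0.3, -1.1, 6.6]
finger_gap: 0.4
{'clock': 2.45, 'joints': array([-5.40260404e-01,  4.45693762e-01,  1.64883428e+00,  3.56118052e-04,
        1.04602963e+00, -3.02635077e-01]), 'qd': array([ 0.00104689, -0.00457242, -0.00089467, -0.00086456,  0.00414798,
        0.00039717]), 'effort': array([ 8.51911884e-01, -5.27775764e+01, -2.76834583e+01,  3.74281732e-01,
        1.58626148e-01, -2.37191489e-03]), 'eef_pos': array([ 490.71281552, -251.5457667 ,   74.10658926]), 'eef_rot': array([3.14051283e+00, 1.40842448e-05, 1.33299273e+00]), 'wrist_force': array([-0.32546461, -1.05250655,  6.55387989]), 'moment': array([-0.26790532, -0.07222289, -0.05638892]), 'finger_gap': 0.4274900144410032}
```

```bash
python3 -m pendant '[{"claw":0.0,"delta_pos":[0,0,0.002],"rotation":[0,0,0]},{"claw":0.0,"delta_pos":[0,0,0.004],"rotation":[0,0,0]},{"claw":0.0,"delta_pos":[0,0,0.004],"rotation":[0,0,0]}]'
python3 -m pendant '[{"claw":0.0,"delta_pos":[0,0,-0.01],"rotation":[0,0,0]},{"claw":0.0,"delta_pos":[0,0,-0.04],"rotation":[0,0,0]},{"claw":0.0,"delta_pos":[0,0,-0.09],"rotation":[0,0,0]},{"claw":0.06,"delta_pos":[0,0,-0.13],"rotation":[0,0,0]},{"claw":0.06,"delta_pos":[0,0,-0.13],"rotation":[0,0,0]}]'
python3 - <<'E'
from h import *
import cv2
cv2.imwrite("pics/side2.png",manip.camera("side")[:,:,::-1])
a=cv2.imread("pics/side2.png")[215:350,230:390]; cv2.imwrite("pics/side2c.png",cv2.resize(a,None,fx=4.4,fy=4.4,interpolation=cv2.INTER_CUBIC))
E
```

```text
clock: 2.82
eef_pos: [491.1, -251.9, 72.1]
eef_rot: [3.139, 0.0, 1.332]
wrist_force: [-6.3, 5.2, 21.4]
finger_gap: 0.6
clock: 3.45
eef_pos: [491.5, -252.5, 205.1]
eef_rot: [3.134, 0.002, 1.332]
wrist_force: [0.7, -0.4, -0.0]
finger_gap: 17.0
```

View pics/side2c.png

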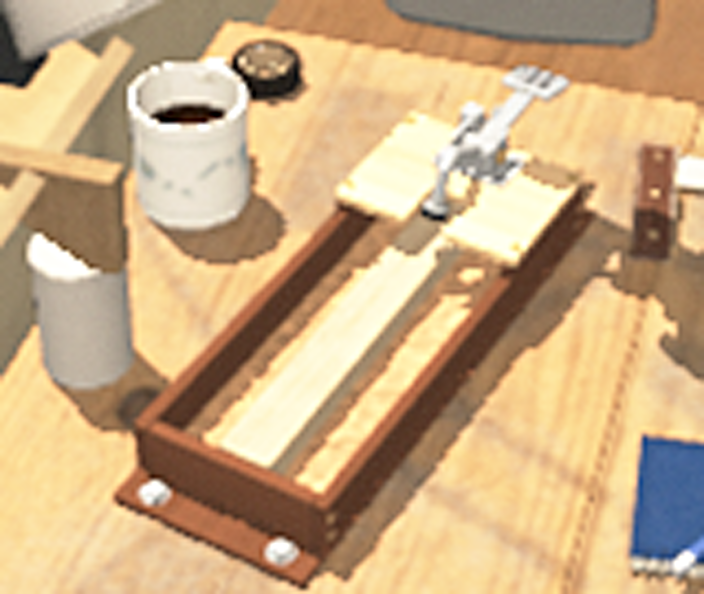

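The lever stays down on release: plate now at (537,82), foot raised at (435,210). I'll check that by projection and refine the billet outline.

```bash
python3 - <<'E'
from h import *
import cv2
q=np.load("press.npy")
off=np.array([.3,-2.13,0])
for n,P in [("up",(0,-219,112)),("latched",(0,-228,76)),("foot latched",(0,-78,58))]:
    print(n,((proj("side",W(q,P)[0]+off)-[230,215]+.5)*4.4).round())
def corners(xc,yc,a):
    c,s=np.cos(a),np.sin(a)
    return np.array([(xc+c*u-s*v,yc+s*u+c*v,32) for u,v in[(18,-80),(18,150),(-18,150),(-18,-80)]])
S=6
im0=cv2.imread("pics/top0.png")[210:290,280:400];im0=cv2.resize(im0,None,fx=S,fy=S,interpolation=cv2.INTER_CUBIC)
p=(proj("top",W(q,corners(6,-3,0.03)))-[280,210]+.5)*S-.5
cv2.polylines(im0,[p.astype(int)],False,(0,0,255),1);cv2.imwrite("pics/ov.png",im0)
im1=cv2.imread("pics/side2.png")[215:350,230:390];im1=cv2.resize(im1,None,fx=4.4,fy=4.4,interpolation=cv2.INTER_CUBIC)
p=(proj("side",W(q,corners(6,-3,0.03))+off)-[230,215]+.5)*4.4-.5
cv2.polylines(im1,[p.astype(int)],False,(0,0,255),1);cv2.imwrite("pics/ov2.png",im1)
E
```

```text
up [533.  45.]
latched [536.  80.]
foot latched [434. 216.]
```

View pics/ov.png

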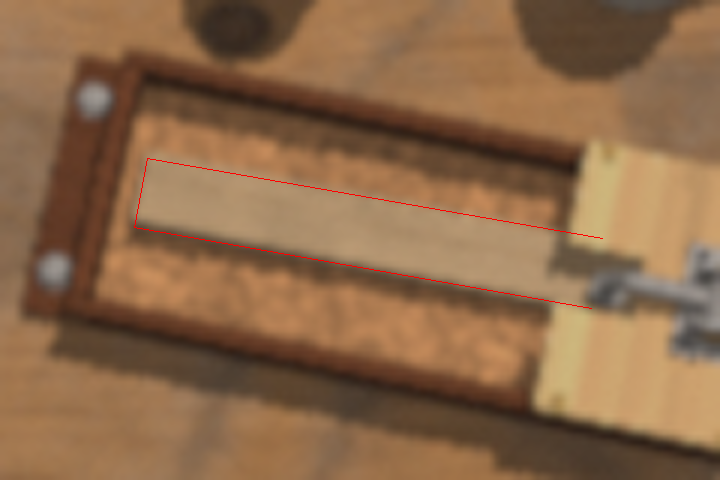

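View pics/ov2.png

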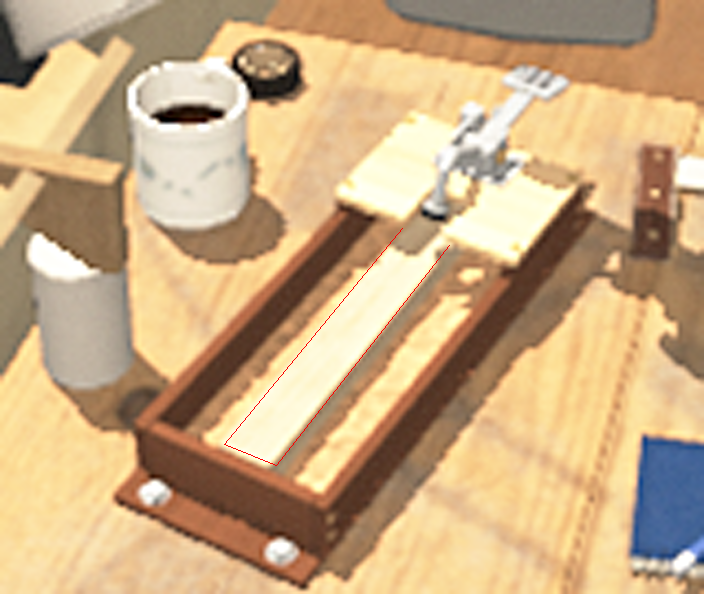

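```bash
python3 - <<'E'
from h import *
q=np.load("press.npy")
for z in (205,90,14):
  w=W(q,(5.5,13,z))[0];print(w.round(1),rel(w,1.364))
E
```

```text
[552.1 -18.8 205. ] (array([ 0.2411,  0.0044, -0.0023]), array([ 0.0045,  0.0007, -0.0318]))
[552.1 -18.8  90. ] (array([0.2411, 0.0038, 0.1127]), array([ 0.0045,  0.0007, -0.0318]))
[552.1 -18.8  14. ] (array([0.2412, 0.0035, 0.1887]), array([ 0.0045,  0.0007, -0.0318]))
```

```bash
python3 -m pendant '[{"claw":0.06,"delta_pos":[0.06,0.001,0],"rotation":[0,0,-0.01]},{"claw":0.06,"delta_pos":[0.12,0.002,0],"rotation":[0.004,0,-0.02]},{"claw":0.06,"delta_pos":[0.175,0.003,0],"rotation":[0.004,0,-0.032]},{"claw":0.06,"delta_pos":[0.225,0.004,0.01],"rotation":[0.004,0,-0.032]},{"claw":0.06,"delta_pos":[0.241,0.004,0.05],"rotation":[0.004,0,-0.032]},{"claw":0.06,"delta_pos":[0.241,0.004,0.1],"rotation":[0.004,0,-0.032]},{"claw":0.06,"delta_pos":[0.241,0.004,0.125],"rotation":[0.004,0,-0.032]},{"claw":0.06,"delta_pos":[0.241,0.004,0.125],"rotation":[0.004,0,-0.032]}]'
python3 - <<'E'
from h import *
import cv2
q=np.load("press.npy")
cv2.imwrite("pics/side3.png",manip.camera("side")[:,:,::-1])
a=cv2.imread("pics/side3.png")[150:350,230:430]; cv2.imwrite("pics/side3c.png",cv2.resize(a,None,fx=3,fy=3,interpolation=cv2.INTER_CUBIC))
st=manip.read_state();print(st["eef_pos"],st["eef_rot"],st["finger_gap"])
print(rel(W(q,(5.5,13,14))[0],1.364))
E
```

```text
clock: 4.5
eef_pos: [550.6, -18.9, 75.0]
eef_rot: [-3.137, 0.001, 1.364]
wrist_force: [0.2, -0.2, 0.7]
finger_gap: 59.9
[551.61488413 -19.07177135  76.81282671] [-3.13952129e+00  9.32736582e-04  1.36390377e+00] 60.09535801806096
(array([0.0004, 0.0006, 0.0628]), array([-0.0021,  0.0009, -0.0001]))
```

View pics/side3c.png

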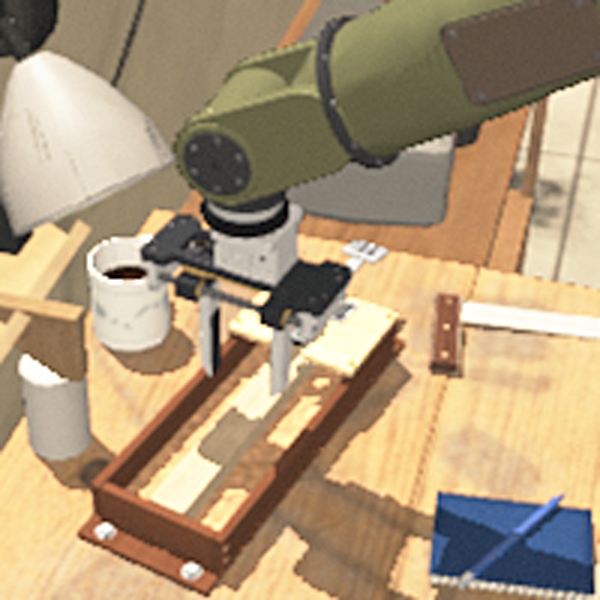

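The fingers (at (210,370) and (278,390) in the crop) straddle the billet, clear of the walls. Descending and closing.

```bash
python3 -m pendant '[{"claw":0.06,"delta_pos":[0.0004,0.0006,0.03],"rotation":[-0.002,0.001,0]},{"claw":0.06,"delta_pos":[0.0004,0.0006,0.05],"rotation":[-0.002,0.001,0]},{"claw":0.06,"delta_pos":[0.0004,0.0006,0.062],"rotation":[-0.002,0.001,0]},{"claw":0.06,"delta_pos":[0.0004,0.0006,0.062],"rotation":[-0.002,0.001,0]}]'
python3 -c "
from h import *
print(manip.read_state()['eef_pos'],manip.read_state()['wrist_force'])"
```

```text
clock: 5.05
eef_pos: [552.2, -18.9, 15.0]
eef_rot: [-3.141, -0.0, 1.364]
wrist_force: [0.9, -0.4, 0.6]
finger_gap: 59.8
[552.21159986 -18.90241067  15.01062818] [ 0.9168836  -0.43003486  0.58233843]
```

```bash
python3 -m pendant '[{"claw":0.03,"delta_pos":[0,0,0],"rotation":[0,0,0]},{"claw":0.03,"delta_pos":[0,0,0],"rotation":[0,0,0]},{"claw":0.03,"delta_pos":[0,0,0],"rotation":[0,0,0]},{"claw":0.03,"delta_pos":[0,0,0],"rotation":[0,0,0]},{"claw":0.02,"delta_pos":[0,0,0],"rotation":[0,0,0]}]' 45
python3 -c "
from h import *
s=manip.read_state();print(s['eef_pos'],s['wrist_force'],s['moment'],s['finger_gap'])"
```

```text
clock: 5.68
eef_pos: [552.6, -18.9, 15.6]
eef_rot: [3.141, -0.0, 1.364]
wrist_force: [-1.0, -0.9, 6.1]
finger_gap: 35.6
[552.61019352 -18.92197826  15.62899161] [-0.95393017 -0.85060447  6.05388947] [-0.07810553  0.01403735 -0.24872946] 35.59380844553006
```

```bash
python3 -m pendant '[{"claw":0.02,"delta_pos":[0,0,-0.0045],"rotation":[0,0.02,0]},{"claw":0.02,"delta_pos":[-0.0003,0,-0.009],"rotation":[0,0.045,0]},{"claw":0.02,"delta_pos":[-0.0007,0,-0.0127],"rotation":[0,0.065,0]},{"claw":0.02,"delta_pos":[-0.001,0,-0.017],"rotation":[0,0.09,0]},{"claw":0.02,"delta_pos":[-0.0015,0,-0.0205],"rotation":[0,0.11,0]},{"claw":0.02,"delta_pos":[-0.002,0,-0.024],"rotation":[0,0.13,0]},{"claw":0.02,"delta_pos":[-0.002,0,-0.024],"rotation":[0,0.13,0]},{"claw":0.02,"delta_pos":[-0.002,0,-0.024],"rotation":[0,0.13,0]}]'
python3 - <<'E'
from h import *
import cv2
q=np.load("press.npy")
for n in("top","side"):cv2.imwrite(f"pics/{n}4.png",manip.camera(n)[:,:,::-1])
a=cv2.imread("pics/side4.png")[190:350,230:390]; cv2.imwrite("pics/side4c.png",cv2.resize(a,None,fx=3.7,fy=3.7,interpolation=cv2.INTER_CUBIC))
s=manip.read_state();print(s['eef_pos'],s['eef_rot'],s['wrist_force'],s['moment'],s['finger_gap'])
E
```

```text
clock: 6.68
eef_pos: [552.1, -20.9, 39.5]
eef_rot: [3.141, -0.13, 1.364]
wrist_force: [0.1, -0.0, -2.1]
finger_gap: 35.5
[552.10934306 -20.78045264  39.47153354] [ 3.14096211 -0.13005592  1.36385786] [-0.50427895 -0.01570871 -2.25358249] [-0.08721398 -0.04614545  0.01553061] 35.62495019239105
```

View pics/side4c.png

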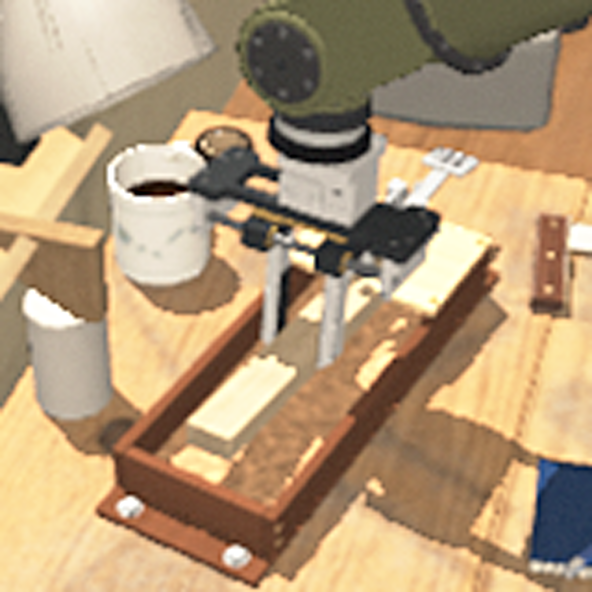

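```bash
python3 - <<'E'
from h import *
import cv2
off=np.array([.3,-2.13,0])
s=manip.read_state();R=Ro.from_euler("xyz",s["eef_rot"]).as_matrix()
# billet corners in tool frame: x along, z down ; tcp is 5 above bottom, 15 from centre
im=cv2.resize(cv2.imread("pics/side4.png")[190:350,230:390],None,fx=3.7,fy=3.7,interpolation=cv2.INTER_CUBIC)
for dz,col in((-17,(0,0,255)),(5,(255,0,0))):
    P=np.array([(-20,18,dz),(135,18,dz),(135,-18,dz),(-20,-18,dz)])
    Wp=P@R.T+s["eef_pos"];print(Wp.round())
    p=(proj("side",Wp+off)-[230,190]+.5)*3.7-.5;cv2.polylines(im,[p.astype(int)],False,col,1)
cv2.imwrite("pics/ov4.png",im)
E
```

```text
[[565. -46.  54.]
 [597. 104.  74.]
 [562. 112.  74.]
 [530. -39.  54.]]
[[566. -43.  32.]
 [597. 107.  52.]
 [562. 115.  52.]
 [531. -36.  32.]]
```

View pics/ov4.png

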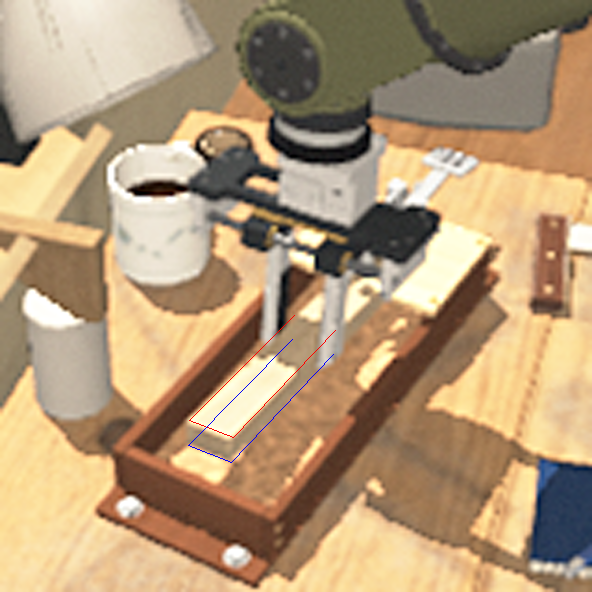

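The billet is tilted and hanging free (2.2 N ≈ its weight). The image shows the open end about 2–3 mm lower than predicted, so I'll add 0.02 rad of tilt before drawing it out.

```bash
python3 -m pendant '[{"claw":0.02,"delta_pos":[0,0,-0.0033],"rotation":[0,0.02,0]},{"claw":0.02,"delta_pos":[0.004,0,-0.0034],"rotation":[0,0.02,0]},{"claw":0.02,"delta_pos":[0.014,0,-0.0036],"rotation":[0,0.02,0]},{"claw":0.02,"delta_pos":[0.026,0,-0.0038],"rotation":[0,0.02,0]},{"claw":0.02,"delta_pos":[0.038,0,-0.0041],"rotation":[0,0.02,0]},{"claw":0.02,"delta_pos":[0.05,0,-0.0043],"rotation":[0,0.02,0]},{"claw":0.02,"delta_pos":[0.05,0,-0.0043],"rotation":[0,0.02,0]}]'
python3 -c "
from h import *
s=manip.read_state();print(s['eef_pos'],s['eef_rot'],s['wrist_force'],s['moment'])"
```

```text
clock: 7.65
eef_pos: [562.3, 28.2, 50.3]
eef_rot: [3.141, -0.15, 1.365]
wrist_force: [0.8, -0.2, -2.1]
finger_gap: 35.7
[562.29625891  28.20284279  50.33270366] [ 3.14077297 -0.15011674  1.36529582] [ 0.77696034 -0.15242438 -2.08945858] [-0.10357848 -0.04169953 -0.01390532]
```

```bash
python3 -m pendant '[{"claw":0.02,"delta_pos":[0.008,0,0],"rotation":[0,0,0]},{"claw":0.02,"delta_pos":[0.02,0,0],"rotation":[0,0,0]},{"claw":0.02,"delta_pos":[0.034,0,0],"rotation":[0,0,0]},{"claw":0.02,"delta_pos":[0.048,0,0],"rotation":[0,0,0]},{"claw":0.02,"delta_pos":[0.06,0,0],"rotation":[0,0,0]},{"claw":0.02,"delta_pos":[0.066,0,0],"rotation":[0,0,0]},{"claw":0.02,"delta_pos":[0.066,0,0],"rotation":[0,0,0]}]'
python3 - <<'E'
from h import *
import cv2
for n in("top","side"):cv2.imwrite(f"pics/{n}5.png",manip.camera(n)[:,:,::-1])
a=cv2.imread("pics/side5.png")[190:350,200:400]; cv2.imwrite("pics/side5c.png",cv2.resize(a,None,fx=3.7,fy=3.7,interpolation=cv2.INTER_CUBIC))
s=manip.read_state();print(s['eef_pos'],s['eef_rot'],s['wrist_force'],s['moment'],s['joints'])
R=Ro.from_euler("xyz",s["eef_rot"]).as_matrix();q=np.load("press.npy")
for P in[(-165,0,-17),(-165,0,5)]:
  w=R@P+s["eef_pos"];d=w[:2]-q[:2];c,sn=np.cos(q[2]),np.sin(q[2]);print("deck end in press",c*d[0]+sn*d[1],-sn*d[0]+c*d[1],w[2])
E
```

```text
clock: 8.52
eef_pos: [575.6, 92.4, 60.2]
eef_rot: [3.141, -0.15, 1.366]
wrist_force: [0.4, -0.5, -1.7]
finger_gap: 35.5
[575.55526776  91.84907371  60.11374935] [ 3.1409259  -0.15000341  1.36507904] [-0.00643366  0.43104613 -3.07508039] [-0.13726068 -0.06879332  0.00559893] [0.02764267 0.50502698 1.60460589 0.17310703 1.00321583 0.14228208]
deck end in press 7.471892230646644 -39.51638240987597 52.264997017842916
deck end in press 7.384092908724881 -36.22980986811591 30.512049350760662
```

View pics/side5c.png

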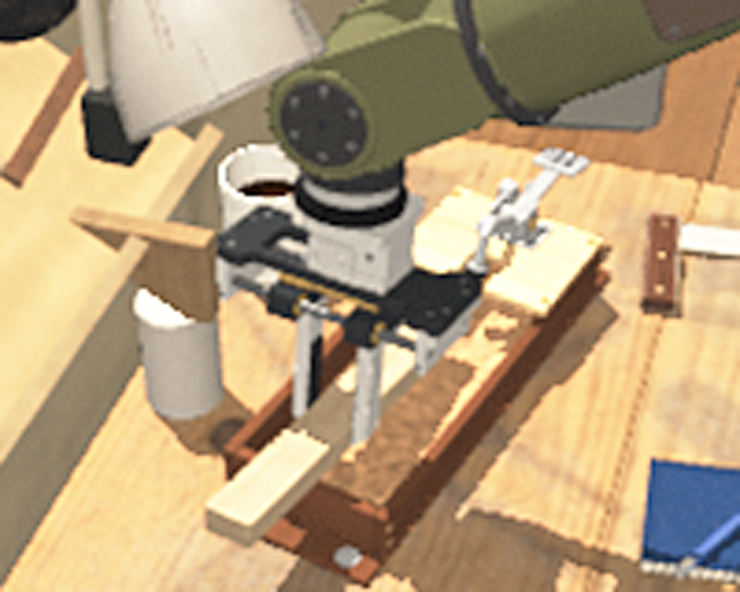

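View pics/top5.png

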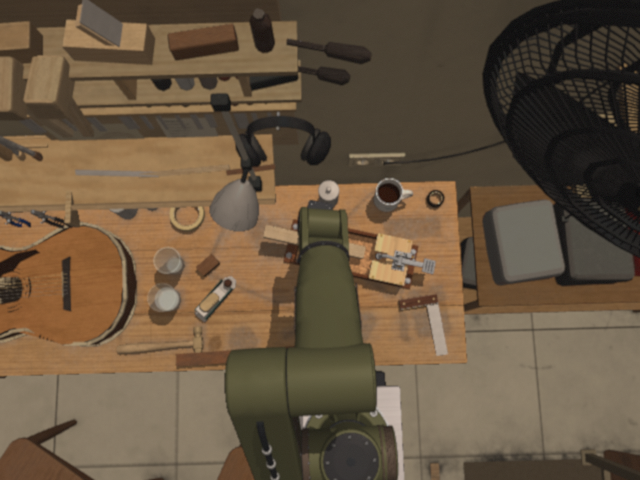

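The billet is out from under the deck (deck end at press y≈-38, foot at -78) and hanging free. Now lift straight up, then level and centre it over the press.

```bash
python3 -m pendant '[{"claw":0.02,"delta_pos":[0.0015,0,-0.01],"rotation":[0,0,0]},{"claw":0.02,"delta_pos":[0.0045,0,-0.03],"rotation":[0,0,0]},{"claw":0.02,"delta_pos":[0.0082,0,-0.055],"rotation":[0,0,0]},{"claw":0.02,"delta_pos":[0.012,0,-0.08],"rotation":[0,-0.03,0]},{"claw":0.02,"delta_pos":[0.0158,0,-0.105],"rotation":[0,-0.06,0]},{"claw":0.02,"delta_pos":[0.019,0,-0.125],"rotation":[0,-0.1,0]},{"claw":0.02,"delta_pos":[0.0209,0,-0.1385],"rotation":[0,-0.13,0]},{"claw":0.02,"delta_pos":[0.0209,0,-0.1385],"rotation":[0,-0.15,0]},{"claw":0.02,"delta_pos":[0.0209,0,-0.1385],"rotation":[0,-0.15,0]}]'
python3 -m pendant '[{"claw":0.02,"delta_pos":[-0.01,0,0],"rotation":[0,0,0]},{"claw":0.02,"delta_pos":[-0.03,0,0],"rotation":[0,0,0]},{"claw":0.02,"delta_pos":[-0.055,0,0],"rotation":[0,0,0]},{"claw":0.02,"delta_pos":[-0.08,0,0],"rotation":[0,0,0]},{"claw":0.02,"delta_pos":[-0.1,0,0],"rotation":[0,0,0]},{"claw":0.02,"delta_pos":[-0.11,0,0],"rotation":[0,0,0]},{"claw":0.02,"delta_pos":[-0.11,0,0],"rotation":[0,0,0]},{"claw":0.02,"delta_pos":[-0.11,0,0],"rotation":[0,0,0]}]'
python3 - <<'E'
from h import *
import cv2
off=np.array([.3,-2.13,0])
for n in("top","side"):cv2.imwrite(f"pics/{n}6.png",manip.camera(n)[:,:,::-1])
s=manip.read_state();print(s['eef_pos'],s['eef_rot'],s['wrist_force'],s['moment'])
R=Ro.from_euler("xyz",s["eef_rot"]).as_matrix()
im=cv2.resize(cv2.imread("pics/side6.png")[170:350,210:420],None,fx=3.3,fy=3.3,interpolation=cv2.INTER_CUBIC);cv2.imwrite("pics/side6c.png",im)
for dz,col in((-17,(0,0,255)),(5,(255,0,0))):
    P=np.array([(-165,18,dz),(135,18,dz),(135,-18,dz),(-165,-18,dz)])
    Wp=P@R.T+s["eef_pos"];print(Wp.round())
    p=(proj("side",Wp+off)-[210,170]+.5)*3.3-.5;cv2.polylines(im,[p.astype(int)],True,col,1)
cv2.imwrite("pics/ov6.png",im)
E
```

```text
clock: 9.75
eef_pos: [575.2, 91.8, 199.7]
eef_rot: [-3.142, 0.0, 1.365]
wrist_force: [-0.2, -0.7, -1.8]
finger_gap: 35.8
clock: 10.75
eef_pos: [552.8, -15.4, 199.7]
eef_rot: [-3.141, -0.0, 1.366]
wrist_force: [-0.1, 0.3, -2.0]
finger_gap: 35.7
[552.83768356 -15.23919285 199.61960826] [-3.14146086e+00  4.40668259e-05  1.36590051e+00] [ 0.11527488  0.29512331 -2.18851355] [-0.01532954 -0.04102388 -0.00949427]
[[ 537. -180.  217.]
 [ 598.  113.  217.]
 [ 563.  121.  217.]
 [ 502. -173.  217.]]
[[ 537. -180.  195.]
 [ 598.  113.  195.]
 [ 563.  121.  195.]
 [ 502. -173.  195.]]
```

View pics/side6c.png

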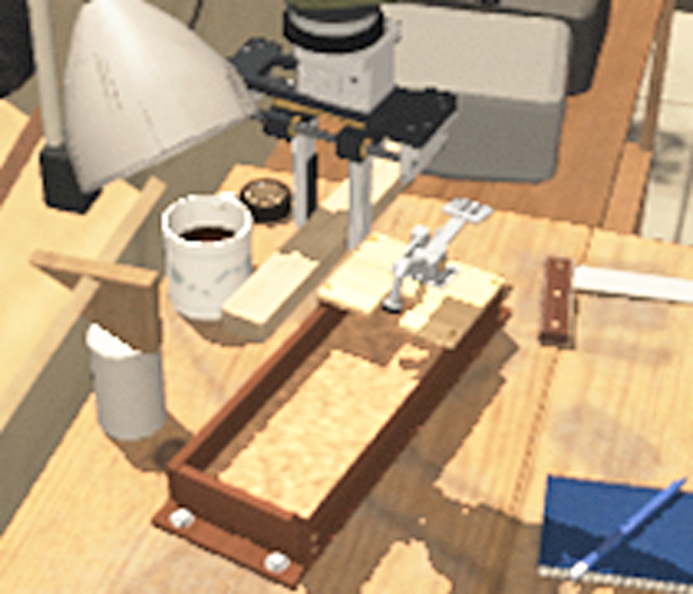

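View pics/ov6.png

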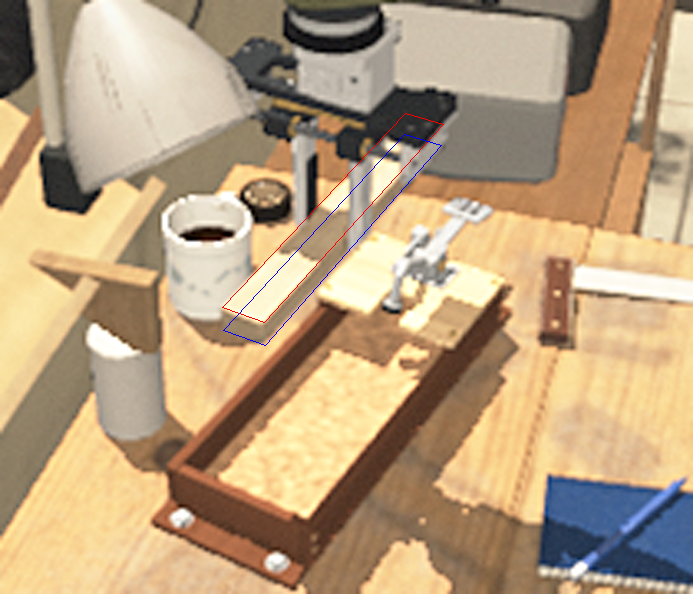

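View pics/top6.png

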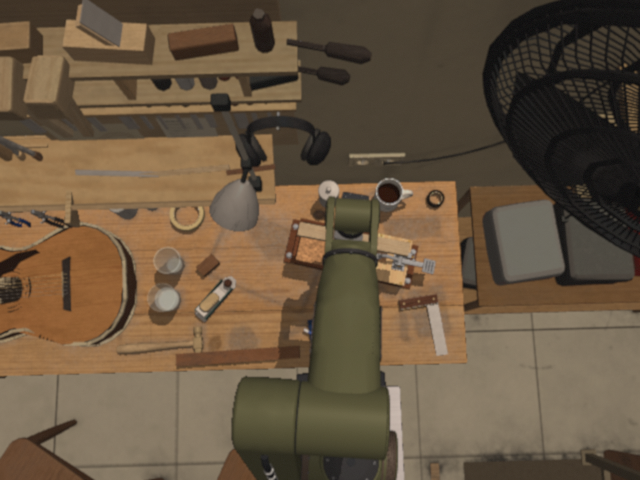

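The billet matches the level-pose overlay and the lever is still latched. I'll raise it 8 mm, as a compromise between 15 cm over the walls and over the deck, let it settle, and hand in.

```bash
python3 -m pendant '[{"claw":0.02,"delta_pos":[0,0,-0.004],"rotation":[0,0,0]},{"claw":0.02,"delta_pos":[0,0,-0.008],"rotation":[0,0,0]},{"claw":0.02,"delta_pos":[0,0,-0.008],"rotation":[0,0,0]},{"claw":0.02,"delta_pos":[0,0,-0.008],"rotation":[0,0,0]},{"claw":0.02,"delta_pos":[0,0,-0.008],"rotation":[0,0,0]},{"claw":0.02,"delta_pos":[0,0,-0.008],"rotation":[0,0,0]}]'
python3 - <<'E'
from h import *
s=manip.read_state();print(s['qd'].round(3),s['wrist_force'])
print(manip.sign_off())
E
```

```text
clock: 11.6
eef_pos: [552.8, -15.3, 207.5]
eef_rot: [-3.141, 0.0, 1.366]
wrist_force: [-0.1, 0.0, -2.2]
finger_gap: 35.7
[-0.     0.002 -0.001 -0.    -0.     0.002] [-0.07947869  0.03181145 -2.21575893]
the job is handed in; nothing more can be done
None
```

The billet is out of the press, and I handed the job in at 11.6 s with it still in the gripper. I pushed the lever down until it latched, gripped the billet about 15 mm from its middle and tilted its open end up by 0.15 rad. Then I drew it out slantwise, lifted it, levelled it and centred it over the press.

**Lever:** it stayed down when I let go. Its plate was within about 2 px (in the enlarged crop) of the expected latched position, and the last picture still shows it down.

**Deck contact:** the wrist force stayed at about 2–3 N while drawing out, which is roughly the billet's weight, so I saw no sign of it pressing on the deck.

**Final hold:**
- The gripper opening is 35.7 mm and the arm is still, with the tool vertical.
- The billet matched the level overlay in the last picture. I raised it 8 mm after that and took no further picture.
- Its underside is at about 203 mm, which is about 159 mm above the walls and 143 mm above the deck. "15 cm above the press" could mean either, so I set it between the two.

**Bystanders:** the try square, block plane and canister look unmoved in the last pictures.

**Disagreements:**
- When first tilted, the open end looked 2–3 mm lower than computed. I added 0.02 rad of tilt before drawing.
- The two cameras' calibrations differ by about 2 mm.

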